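# Keyway gauge into a sprocket hub

## Task

Check the keyway of the sprocket that is clamped in the chuck: take the keyed plug gauge (the one with a key on its plug and an index nib on its flange) by its handle out of the wooden stand, put its plug into the sprocket's bore, turn it until the key slips into the keyway, and push it fully home until the flange sits flush on the hub, without forcing it. Finish while still holding the gauge by its handle and pressing it down firmly, with about 20 N, so that the flange can be checked for a gap; do not let go. Leave the other gauges and everything else on the bench where they are.

Things in the scene. Friction and masses are not known exactly. Their poses are not given: they have to be found in the camera images.
- gauge_keyed: Keyed plug gauge, steel, 0.3 kg, loose, upright in one of the stand's 3 holes (which one varies), plug down. Origin: on its axis, at the flange's flat underside (seating face); z up the axis to the handle, x to the key. Flange 44 mm in diameter, z = 0 to 8 mm; an index nib 5 mm wide stands out 6 mm from the rim above the key (+x). Key, plug and handle: see points.
- gauge_grip (a point): Point on the gauge's axis to grip, 42 mm above its origin; axes as the gauge's. The aluminium handle is a hexagonal bar 22 mm across flats from the flange's top up to 63 mm above the origin; its three pairs of flats face along +x/-x and 60 deg to either side of that.
- gauge_tip (a point): Bottom end of the gauge's plug, on its axis, 30 mm below its origin; axes as the gauge's. Plug 25 mm in diameter. Its lowest 9 mm are a plain round pilot, whose last 5 mm taper to 19 mm in diameter. Above the pilot, up to the flange, a key 8 mm wide stands out to 16.5 mm from the axis on the +x side.
- hub_face (a point): Centre of the bore mouth in the sprocket hub's flat top face, 116 mm above the bench; z up, x to the keyway: the key fits when the gauge's x points the same way. Bore 26.5 mm in diameter, keyway 9.6 mm wide, out to 17.5 mm from the axis, both open 34 mm down. When home, the gauge's origin lies here. With the key out of line the pilot enters but the key stops on this face, origin 21 mm up.
- chuck: Steel three-jaw chuck, 180 mm in diameter, with the sprocket clamped in it; all fixed to the bench. Origin on the bench on the bore's axis; axes as hub_face. Sprocket: 24 teeth, 104 mm across, plate top 82 mm above the bench, hub 60 mm in diameter rising from it to 116 mm. Jaws reach 92 mm above the bench, within 80 mm of the axis.
- stand: Wooden gauge stand, fixed, 92 x 256 mm in plan, top 55 mm above the bench. Origin on the bench under its centre. Three holes along its y at -80, 0 and +80 mm; the flanges rest on the top plate, the plugs hang free in the holes, and a gauge lifts straight up (30 mm until its plug is out). There is a little play in the holes.
- gauge_plain: Plain plug gauge, loose, in the stand: same size as the keyed gauge (origin and axes alike) but without key and nib. Leave it there.
- gauge_small: Small plain plug gauge, loose, in the stand: 18 mm plug, 44 mm flange, hexagonal handle 18 mm across flats and 45 mm long, no key or nib. Origin at the centre of the flange's underside. Leave it there.
- caliper: Caliper lying on the bench between stand and chuck, 230 x 60 mm, 13 mm high; origin under the middle of its beam, which runs along x. Leave it.
- sprocket_spare: Small loose sprocket, 67 mm over the teeth, 18 mm high, on the far side of the bench; origin under its centre. Leave it.
- vblock: Steel V-block, 60 x 50 x 47 mm, on the far side of the bench; origin under its centre. Leave it.
- oil_can: Closed can, 52 mm in diameter, 130 mm tall, on the far side of the bench; origin under its centre. Leave it.
There are look-alikes about, which are no part of the job. What is shaped like the gauge_keyed but purple is not meant.

How it is judged:
On the way, in this order (a step that is already met when the one before it is completed fails the run):
1. the keyed gauge is held by the fingers at its handle, lifted clear of the stand (z of gauge_keyed in the frame of stand above 0.088 m and contact force between the fingers and gauge_keyed above 2 N and distance between the grasp point and gauge_grip below 0.045 m), for 0.1 s.
2. the gauge is upright in the bore with its key in the keyway and its flange on the hub (z of gauge_keyed in the frame of hub_face between -0.004 and 0.0025 m and horizontal distance between gauge_keyed and hub_face below 0.003 m and angle between the x axis of gauge_keyed and the x axis of hub_face, either way round below 0.12 rad and angle between gauge_keyed's own z axis and vertical below 0.06 rad), for 0.1 s.
At the end, for the whole second after the job is handed in: Flange on the hub face (within 2.5 mm), centred within 3 mm, upright within 0.06 rad, key in line with the keyway within 0.12 rad, at rest (under 20 mm/s), still gripped at its handle (over 5 N, TCP within 45 mm of gauge_grip) and pressed on the hub with more than 6 N (all of step 2 and contact force between gauge_keyed and chuck above 6 N and contact force between the fingers and gauge_keyed above 5 N and distance between the grasp point and gauge_grip below 0.045 m and linear speed of gauge_keyed below 0.02 m/s); the arm keeps its last pose, push and grip.
It fails at once if one of the other gauges is moved by more than 30 mm (distance of any of gauge_plain, gauge_small from where it was at the start of the episode above 0.03 m).
It fails at once if the caliper, spare sprocket, V-block or oil can is moved by more than 30 mm (distance of any of caliper, sprocket_spare, vblock, oil_can from where it was at the start of the episode above 0.03 m).
It fails at once if the gauge is forced: more than 80 N between gauge and hub (contact force between gauge_keyed and chuck above 80 N).
It also fails if it takes over 43 s, if anything falls off the work surface, if the arm or the gripper's body presses on something with over 40 N, if the wrist force passes 120 N, or if a joint passes its speed limit or range.

## Robot

A 6-joint arm with a two-finger parallel gripper is mounted at the origin on the work surface. World frame = base frame: x ahead of the robot, y to its left, z up, the work surface at z = 0. Lengths are in m, angles in rad, forces in N, time in s.
With the tool pointing down it reaches from about 0.25 to 0.775 m from the base axis. Payload 4 kg.
Tool frame: the origin (TCP) lies between the finger pads, 19 mm behind the fingertips; this is the grasp point; z points along the fingers, y is the line along which they close (so a half turn about z gives the same grasp; the last joint's range is limited). The gripper opens to 94 mm and grips with 3 to 60 N. Pads are 16 mm wide; open, the fingers measure 119 mm over their backs; the gripper's body (75 mm by 177 mm) begins 78 mm behind the grasp point.
Start: joints at [1.22, 0.087, 1.371, -0, 1.684, -0.103], TCP at [0.135, 0.533, 0.224] pointing down, gripper open.
Joint ranges: [-3.1, 3.1], [-0.76, 2.03], [0.27, 2.55], [-1.08, 4.22], [0.17, 2.65], [-2.57, 2.57]. Speed limits (rad/s): [2.79, 2.79, 3.14, 3.14, 3.14, 3.14].

## Interface

Orientations are given as [roll, pitch, yaw] about the fixed x, y, z axes, in that order (R = Rz(yaw) Ry(pitch) Rx(roll)).
In Python, from bench import readout, imaging, robot gives the robot as it stands.
- The arm moves only by the tool carry_out, never from a script. Its argument "motion" is text: rows parted by semicolons, each of 7 numbers parted by spaces: the shift along the tool's x, y, z each as a share of 200 mm, from -1 to 1, then the turn, a rotation vector about the tool's x, y, z each as a share of 120 degrees, from -1 to 1, then the opening, from 0 (shut) to 1 (fully open). A call has 1 to 12 rows; each row shifts and turns the commanded pose from where the row before left it, along the tool's axes as they then stand; what a row does not reach is not made up. A row lasts 1/8 s, in which the tool goes at most 62.5 mm and 10.7 degrees, less where a joint would pass 70% of its speed; a pose out of reach is approached as far as the arm can. A call with a number of a shift or a turn outside -1 to 1 is refused whole. A call with a gripper value outside its range is refused whole. The fingers move at their own pace and stop on an object; the grip force is fixed at half the most. Time passes only in rows, so rows that do not move let the fingers close. It gives the time, the measured TCP pose, the force, the opening and the grip force at its end, in the units of the state.
- readout.get_obs(): the state, without advancing time (a new reading comes with each control period).
- imaging.snapshot(name): name is "side" or "top" or "wrist"; returns a dict with "pixels" (400x640x3 uint8, red, green, blue), "fx", "fy", "cx", "cy" (pixels), "R" (3x3) and "t" (3): a world point X has camera coordinates R X + t. Camera axes: x right, y down, z forward; pixel columns grow to the right and rows downward; lengths in m; the calibration is good to about 2 mm. A picture is of the moment at which its call begins. There is no depth.
- robot.close_job(): hands the job in; it is judged then, once.
The state is a dict: "time": time; "joint_positions": joint angles; "qvel": joint speeds; "joint_torque": joint torques, N m; "tool_pos": TCP position; "ee_rot": TCP orientation; "wrist_force": force on the tool from outside, world axes, zero at the start; "wrist_torque": the same for the moment, N m; "width": finger opening in m; "finger_force": force on a finger pad.
Only numpy, scipy, OpenCV 4.12 (cv2) and the standard library are available. Lean on these libraries where they do the work, as an engineer would, in place of code of your own. Each camera call takes 0.05 s, during which the arm holds its last target. There are 200 camera calls.

## Working session

There is one attempt and no reset: what is moved stays moved. The work goes in short steps, Python scripts to look and compute and a tool call to move; the robot and the scene stay as the last step left them, time stands still between calls to the robot, and variables do not carry over. Pictures are saved under pics/ and viewed, at most 10 in all, crops included, and the job is handed in when it is done.

Besides the shell and the picture viewer there is one more tool, called after "Emit:" in YAML: its name, and indented under it one key for each argument. carry_out: Moves the arm, as the interface text tells. Its arguments: {"type":"object","properties":{"motion":{"type":"string"}},"required":["motion"]}

```bash
ls; mkdir -p pics
python3 - <<'E'
from bench import readout, imaging
import cv2,pickle
d={}
for n in("top","side"):
    s=imaging.snapshot(n);d[n]=s
    cv2.imwrite(f"pics/{n}0.png",s["pixels"][:,:,::-1])
pickle.dump(d,open("s0.pkl","wb"))
o=readout.get_obs();print(o)
for n in d: print(n,d[n]["fx"],d[n]["cx"],d[n]["cy"],d[n]["R"],d[n]["t"])
E
```

```text
pics
{'time': 0.1, 'joint_positions': array([ 1.21990791e+00,  8.78727948e-02,  1.37209267e+00,  7.38645897e-06,
        1.68357435e+00, -1.03106830e-01]), 'qvel': array([-0.00024484,  0.00066886, -0.00363077,  0.00211857, -0.00052678,
        0.00141036]), 'joint_torque': array([ 2.87215342e-03, -3.41256666e+01, -3.03300226e+01,  7.19957566e-02,
        3.04265111e-02, -8.12862140e-05]), 'tool_pos': array([0.13474059, 0.53277802, 0.22323101]), 'ee_rot': array([-3.13965658e+00, -2.07713049e-04,  2.89381169e+00]), 'wrist_force': array([0.49989645, 0.74650336, 0.02696903]), 'wrist_torque': array([ 0.01206439,  0.04900324, -0.0005495 ]), 'finger_force': 0.0, 'width': 0.09394515483614531}
top 450.32539260978535 315.5064336181561 202.5376710176173 [[-0.01754601 -0.99969547  0.01735249]
 [-0.98327044  0.01410547 -0.18160471]
 [ 0.18130464 -0.02024862 -0.9832185 ]] [0.00724041 0.62368954 1.01417081]
side 481.71786942281864 315.9668443890092 202.3086638685449 [[-0.95326788 -0.3020727  -0.00569517]
 [-0.16974927  0.55109073 -0.81699706]
 [ 0.24993106 -0.77785031 -0.57661371]] [0.58361229 0.16449023 0.81278919]
```

View pics/top0.png

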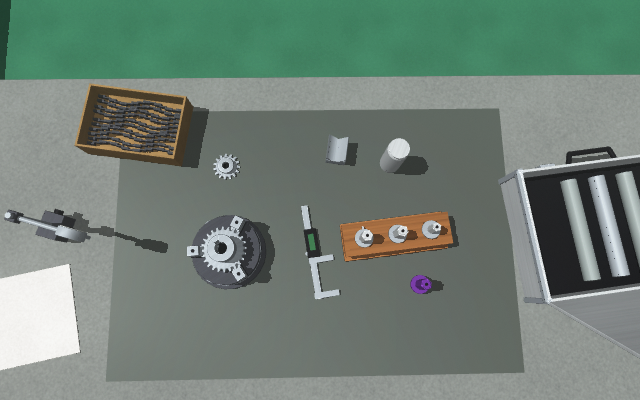

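View pics/side0.png

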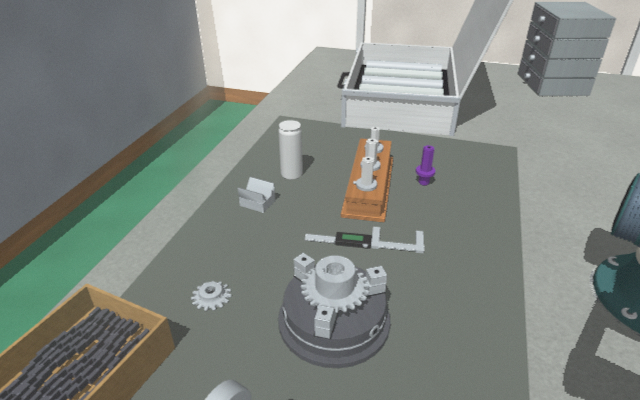

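The top view shows the three stand gauges at (365,238), (399,233) and (432,229). A purple look-alike stands at (421,284), and the chuck bore is at (222,248). I'll enlarge the stand and the bore to find the nib and the keyway.

Run:
```python
import cv2,pickle,numpy as np
d=pickle.load(open("s0.pkl","rb"))
t=d["top"]["pixels"][:,:,::-1];s=d["side"]["pixels"][:,:,::-1]
rs=lambda a,w,h:cv2.resize(a,(w,h),interpolation=cv2.INTER_CUBIC)
a=rs(t[205:265,340:460],800,400)[:, :]
b=rs(t[220:275,190:260][:, :],254,200)
b=rs(t[228:268,200:245],225,200); c=rs(s[120:200,340:400],150,200)
e=rs(s[250:300,300:370],280,200)
row=np.zeros((200,800,3),np.uint8);row[:,:225]=b;row[:,230:380]=c;row[:,385:665]=e
cv2.imwrite("pics/crop1.png",np.vstack([a,row]))
```

```text
(no output)
```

View pics/crop1.png

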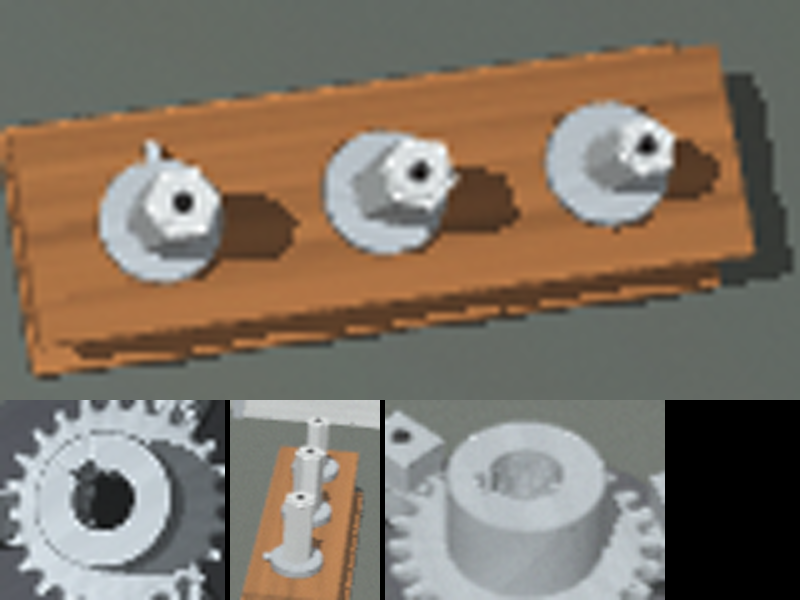

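```bash
cat > h.py <<'E'
import numpy as np, pickle
from scipy.spatial.transform import Rotation as Ro
def px(s,u,v,z):
    d=s["R"].T@np.array([(u-s["cx"])/s["fx"],(v-s["cy"])/s["fy"],1]); c=-s["R"].T@s["t"]
    return c+d*(z-c[2])/d[2]
def proj(s,X):
    c=s["R"]@X+s["t"]; return np.array([s["fx"]*c[0]/c[2]+s["cx"],s["fy"]*c[1]/c[2]+s["cy"]])
E
python3 - <<'E'
from h import *
d=pickle.load(open("s0.pkl","rb"));t=d["top"];s=d["side"]
ac=lambda u,v:(340+(u+.5)/6.667-.5,205+(v+.5)/6.667-.5)
F=px(t,*ac(160,220),.063);H=px(t,*ac(183,202),.118);N=px(t,*ac(152,145),.062)
print("flange",F,"top",H,"nib",N,np.degrees(np.arctan2(*(N-F)[1::-1])))
bc=lambda u,v:(200+(u+.5)/5-.5,228+(v-400+.5)/5-.5)
ec=lambda u,v:(300+(u-385+.5)/4-.5,250+(v-400+.5)/4-.5)
B=px(t,*bc(104,499),.116);K=px(t,*bc(82,468),.116)
print("top",B,K,np.degrees(np.arctan2(*(K-B)[1::-1])))
B=px(s,*ec(526,475),.116);K=px(s,*ec(483,482),.116)
print("side",B,K,np.degrees(np.arctan2(*(K-B)[1::-1])))
for u in((180,100),): pass
for q in [(381,192),(606,163)]: print(px(t,*ac(*q),.063))
E
```

```text
flange [ 0.5377968  -0.11342992  0.063     ] top [ 0.53798512 -0.1143581   0.118     ] nib [ 0.56442343 -0.11171182  0.062     ] 3.6919161709076667
top [0.51563802 0.20921925 0.116     ] [0.52943295 0.21915526 0.116     ] 35.76390742984698
side [0.51582355 0.20952841 0.116     ] [0.52991401 0.21781428 0.116     ] 30.4575883359317
[ 0.54643422 -0.19161288  0.063     ]
[ 0.55545601 -0.27170445  0.063     ]
```

Emit:
carry_out:
  motion: "-.249 -.1225 -.043 0 0 0 1;-.249 -.1225 -.043 0 0 0 1;-.249 -.1225 -.043 0 0 0 1;-.249 -.1225 -.043 0 0 0 1;-.249 -.1225 -.043 0 0 0 1;-.249 -.1225 -.043 0 0 0 1;-.249 -.1225 -.043 0 0 0 1;-.249 -.1225 -.043 0 0 0 1;-.249 -.1225 -.043 0 0 0 1;0 0 0 0 0 .085 1;0 0 0 0 0 .085 1;0 0 0 0 0 .085 1"

```text
time: 1.6
tool_pos: [0.5154, 0.2091, 0.3009]
ee_rot: [-3.14, -0.001, 2.353]
wrist_force: [0.4, -0.6, 0.0]
width: 0.094
finger_force: 0.0
```

Run:
```python
from h import *
from bench import readout, imaging
import cv2
s=imaging.snapshot("wrist");pickle.dump(s,open("w1.pkl","wb"))
o=readout.get_obs();print(o["time"],o["tool_pos"],o["ee_rot"],o["wrist_force"])
p=proj(s,np.array([.5157,.2093,.116]));print(p,s["fx"], -s["R"].T@s["t"])
u,v=np.clip(p,[80,60],[560,340]).astype(int)
im=s["pixels"][:,:,::-1]
c=im[v-60:v+60,u-80:u+80]
print(u,v)
cv2.imwrite("pics/w1.png",cv2.resize(c,(800,600),interpolation=cv2.INTER_CUBIC))
```

```text
1.65 [0.51532075 0.20927412 0.30093121] [-3.14049823e+00 -7.10408170e-04  2.34983421e+00] [-0.3467392   0.15826995  0.90545829]
[319.78132926 183.5747578 ] 330.86960491072244 [0.45666337 0.26871832 0.46290235]
319 183
```

View pics/w1.png

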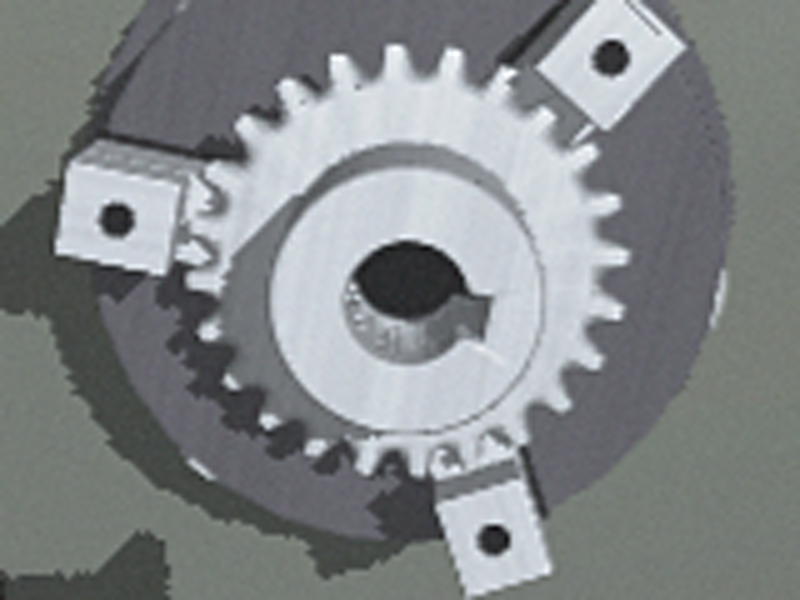

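Run:
```python
from h import *
s=pickle.load(open("w1.pkl","rb"))
f=lambda u,v:px(s,239+(u+.5)/5-.5,123+(v+.5)/5-.5,.116)
B=f(407,300.5);B2=f(406,302.5);K1=f(492,293);K2=f(484,342);K=(K1+K2)/2
print(B,B2,K,np.linalg.norm(K-B),np.linalg.norm(K2-K1))
for b in(B,B2):print(np.degrees(np.arctan2(*(K-b)[1::-1])))
print(np.degrees(np.arctan2(*(K2-K1)[1::-1]))+90)
```

```text
[0.51518517 0.21015213 0.116     ] [0.51534409 0.20968675 0.116     ] [0.53026279 0.21978682 0.116     ] 0.017893067568051625 0.011007487782603029
32.578807269868264
34.09830768005413
36.59327578711466
```

Emit:
carry_out:
  motion: "-.205 -.176 .067 0 0 0 1;-.205 -.176 .067 0 0 0 1;-.205 -.176 .067 0 0 0 1;-.205 -.176 .067 0 0 0 1;-.205 -.176 .067 0 0 0 1;-.205 -.176 .067 0 0 0 1;0 0 0 0 0 .085 1;0 0 0 0 0 .085 1;0 0 0 0 0 .085 1;0 0 0 0 0 .085 1;0 0 0 0 0 0 1"

```text
time: 3.02
tool_pos: [0.5409, -0.1136, 0.2208]
ee_rot: [-3.141, -0.0, 1.652]
wrist_force: [-0.5, 0.1, -0.4]
width: 0.0936
finger_force: 0.0
```

Run:
```python
from h import *
from bench import readout, imaging
import cv2
s=imaging.snapshot("wrist");pickle.dump(s,open("w2.pkl","wb"))
o=readout.get_obs();print(o["time"],o["tool_pos"],np.degrees(o["ee_rot"]))
p=proj(s,np.array([.538,-.1138,.09]));print(p)
u,v=np.clip(p,[80,60],[560,340]).astype(int)
c=s["pixels"][v-60:v+60,u-80:u+80,::-1]
print(u,v)
cv2.imwrite("pics/w2.png",cv2.resize(c,(800,600),interpolation=cv2.INTER_CUBIC))
```

```text
3.075 [ 0.54090018 -0.11358079  0.22085427] [-1.79958801e+02 -2.15772165e-02  9.46625311e+01]
[316.70819845 197.39616307]
316 197
```

View pics/w2.png

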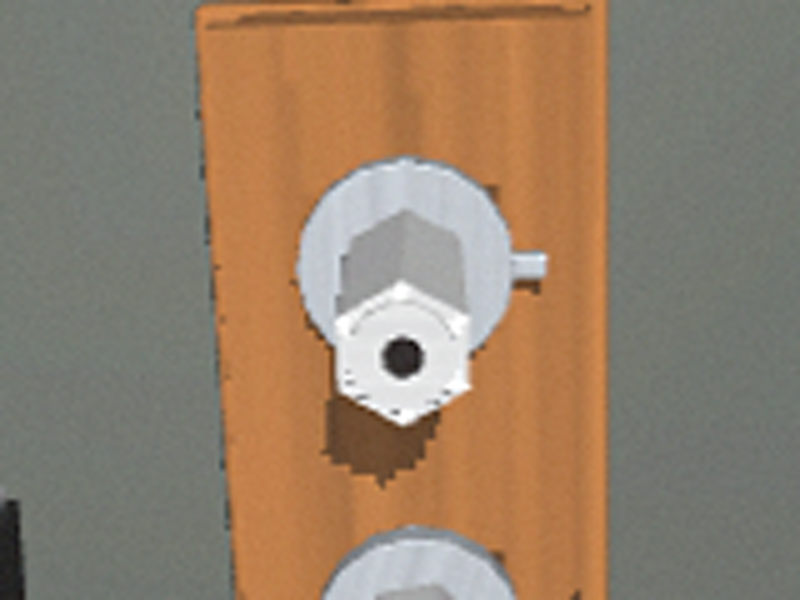

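The nibbed, keyed gauge is under the gripper. Flange centre is at crop (405,265), nib end at (546,265) and handle top centre at (403,356).

Run:
```python
from h import *
s=pickle.load(open("w2.pkl","rb"))
f=lambda u,v,z:px(s,236+(u+.5)/5-.5,137+(v+.5)/5-.5,z)
F=f(405,265,.063);N=f(546,264,.063);T=f(403,356.5,.118)
print(F,T,N,np.linalg.norm(N-F),np.degrees(np.arctan2(*(N-F)[1::-1])))
a=f(340,281,.118)
# hex top corners
for p,q in[((337,318),(336,382)),((469,326),(469,387)),((336,382),(403,425)),((469,387),(403,425)),((403,281),(337,318)),((403,281),(469,326))]:
    P,Q=f(*p,.118),f(*q,.118);print(np.linalg.norm(P-Q),np.degrees(np.arctan2(*(Q-P)[1::-1])))
```

```text
[ 0.53761887 -0.11345381  0.063     ] [ 0.53791908 -0.1149844   0.118     ] [ 0.56565557 -0.11098287  0.063     ] 0.028145371441076844 5.03660264002477
0.011268731397198316 -87.06767691157283
0.010761074338457174 -84.9130249721914
0.013670965382193125 -29.739804420764386
0.013091709864053004 -143.963910790701
0.012752946434864626 -145.28603319644438
0.013482385673980805 -30.672132853344547
```

Emit:
carry_out:
  motion: "-.002 -.016 .2 0 0 0 1;0 0 .2 0 0 0 1;0 0 .21 0 0 0 1;0 0 0 0 0 0 1;0 0 0 0 0 0 0;0 0 0 0 0 0 0;0 0 0 0 0 0 0;0 0 0 0 0 0 0;0 0 0 0 0 0 0;0 0 0 0 0 0 0"

```text
time: 4.32
tool_pos: [0.5379, -0.1143, 0.0992]
ee_rot: [-3.142, -0.0, 1.648]
wrist_force: [-0.2, -0.8, -0.0]
width: 0.0372
finger_force: 0.0
```

Emit:
carry_out:
  motion: "0 0 0 0 0 0 0;0 0 0 0 0 0 0;0 0 0 0 0 0 0;0 0 0 0 0 0 0;0 0 0 0 0 0 0"

```text
time: 4.95
tool_pos: [0.5379, -0.1143, 0.0991]
ee_rot: [-3.141, -0.0, 1.648]
wrist_force: [-0.3, 0.4, -0.3]
width: 0.0217
finger_force: 30.0
```

Emit:
carry_out:
  motion: "0 0 -.05 0 0 0 0;0 0 -.125 0 0 0 0;0 0 -.2 0 0 0 0;0 0 -.2 0 0 0 0;.271 .002 0 0 0 0 0;.271 .002 0 0 0 0 0;.271 .002 0 0 0 0 0;.271 .002 0 0 0 0 0;.271 .002 0 0 0 0 0;.271 .002 0 0 0 0 0"

```text
time: 6.2
tool_pos: [0.5149, 0.2118, 0.2145]
ee_rot: [3.141, 0.0, 1.648]
wrist_force: [0.6, 0.8, -2.7]
width: 0.0219
finger_force: 30.0
```

Emit:
carry_out:
  motion: "0 0 0 0 0 -.082 0;0 0 0 0 0 -.082 0;0 0 0 0 0 -.082 0;0 0 0 0 0 0 0;0 0 0 0 0 0 0"

```text
time: 6.82
tool_pos: [0.5153, 0.21, 0.2143]
ee_rot: [-3.141, -0.0, 2.16]
wrist_force: [-0.5, 0.5, -3.2]
width: 0.0216
finger_force: 30.0
```

Run:
```python
from h import *
from bench import readout, imaging
import cv2
o=readout.get_obs();print(o["time"],o["tool_pos"],np.degrees(o["ee_rot"]),o["wrist_force"],o["width"])
R=Ro.from_euler("xyz",o["ee_rot"]).as_matrix();print(R[:,:2])
out=[]
for n in("side","wrist"):
    s=imaging.snapshot(n);pickle.dump(s,open(f"x_{n}.pkl","wb"))
    u,v=(proj(s,np.array([.5153,.2098,.145]))).astype(int);u=np.clip(u,50,590);v=np.clip(v,60,340);print(n,u,v)
    out.append(cv2.resize(s["pixels"][v-60:v+60,u-50:u+50,::-1],(400,480),interpolation=cv2.INTER_CUBIC))
cv2.imwrite("pics/x.png",np.hstack(out))
```

```text
6.825 [0.51528209 0.21003804 0.21431077] [-1.79992176e+02 -6.37264850e-03  1.23777603e+02] [-0.52581423  0.47351506 -3.21115508] 0.02164592641054809
[[-5.55970742e-01  8.31201843e-01]
 [ 8.31201854e-01  5.55970753e-01]
 [ 1.11223698e-04 -1.36563239e-04]]
side 335 253
wrist 319 220
```

View pics/x.png

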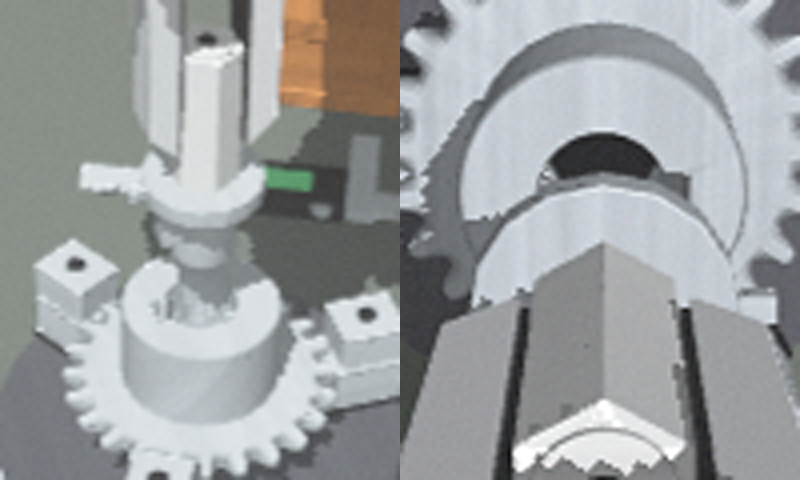

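Emit:
carry_out:
  motion: "0 0 .07 0 0 0 0;0 0 .06 0 0 0 0;0 0 .015 0 0 0 0;0 0 .01 0 0 0 0;0 0 0 0 0 0 0"

```text
time: 7.55
tool_pos: [0.5153, 0.2101, 0.1833]
ee_rot: [3.142, -0.0, 2.163]
wrist_force: [-0.9, -0.5, -2.6]
width: 0.0219
finger_force: 30.0
```

Emit:
carry_out:
  motion: "0 0 .01 0 0 0 0;0 0 .01 0 0 0 0;0 0 0 0 0 0 0"

```text
time: 7.92
tool_pos: [0.5153, 0.2101, 0.1791]
ee_rot: [-3.141, -0.0, 2.163]
wrist_force: [-0.3, 0.3, -2.6]
width: 0.0218
finger_force: 30.0
```

Emit:
carry_out:
  motion: "0 0 .01 0 0 0 0;0 0 .01 0 0 0 0;0 0 0 0 0 0 0"

```text
time: 8.3
tool_pos: [0.5152, 0.2101, 0.1749]
ee_rot: [-3.141, -0.0, 2.163]
wrist_force: [-1.2, 0.5, -3.5]
width: 0.0219
finger_force: 30.0
```

The key is in the keyway: the gauge is 6 mm past the blocking height with no force showing.

Emit:
carry_out:
  motion: "0 0 .015 0 0 0 0;0 0 .015 0 0 0 0;0 0 .015 0 0 0 0;0 0 0 0 0 0 0"

```text
time: 8.8
tool_pos: [0.5151, 0.21, 0.1658]
ee_rot: [-3.141, -0.0, 2.163]
wrist_force: [-0.4, -0.4, -2.5]
width: 0.0217
finger_force: 30.0
```

Emit:
carry_out:
  motion: "0 0 .01 0 0 0 0;0 0 .005 0 0 0 0;0 0 .005 0 0 0 0;0 0 0 0 0 0 0"

```text
time: 9.3
tool_pos: [0.5153, 0.2101, 0.1622]
ee_rot: [-3.141, -0.0, 2.163]
wrist_force: [0.2, 1.4, -2.3]
width: 0.0216
finger_force: 30.0
```

Emit:
carry_out:
  motion: "0 0 .005 0 0 0 0;0 0 .005 0 0 0 0;0 0 0 0 0 0 0"

```text
time: 9.68
tool_pos: [0.5153, 0.2101, 0.1602]
ee_rot: [3.142, -0.0, 2.163]
wrist_force: [0.3, -0.0, -2.6]
width: 0.0222
finger_force: 30.0
```

Emit:
carry_out:
  motion: "0 0 .0025 0 0 0 0;0 0 .0025 0 0 0 0;0 0 0 0 0 0 0"

```text
time: 10.05
tool_pos: [0.5154, 0.2101, 0.1602]
ee_rot: [3.141, 0.0, 2.163]
wrist_force: [-2.3, -1.1, 2.6]
width: 0.0219
finger_force: 30.0
```

Emit:
carry_out:
  motion: "0 0 .0025 0 0 0 0;0 0 .0025 0 0 0 0;0 0 0 0 0 0 0"

```text
time: 10.42
tool_pos: [0.5154, 0.2101, 0.1601]
ee_rot: [3.14, 0.0, 2.163]
wrist_force: [-2.9, -1.1, 7.1]
width: 0.0219
finger_force: 30.0
```

Emit:
carry_out:
  motion: "0 0 .004 0 0 0 0;0 0 .004 0 0 0 0;0 0 .003 0 0 0 0;0 0 0 0 0 0 0;0 0 0 0 0 0 0"

```text
time: 11.05
tool_pos: [0.5154, 0.2101, 0.1601]
ee_rot: [3.139, 0.001, 2.163]
wrist_force: [-5.7, -2.4, 14.1]
width: 0.0219
finger_force: 30.0
```

Run:
```python
from h import *
from bench import readout, imaging
import cv2
s=imaging.snapshot("side")
o=readout.get_obs();print(o["time"],o["tool_pos"],np.degrees(o["ee_rot"]),o["wrist_force"],o["width"])
u,v=(proj(s,np.array([.5153,.2098,.13]))).astype(int)
cv2.imwrite("pics/y.png",cv2.resize(s["pixels"][v-50:v+50,u-60:u+60,::-1],(600,500),interpolation=cv2.INTER_CUBIC))
```

```text
11.1 [0.51539154 0.2100677  0.16013095] [1.79866271e+02 5.29407502e-02 1.23926338e+02] [-6.41436011 -2.24049603 13.67171628] 0.021797488450481576
```

View pics/y.png

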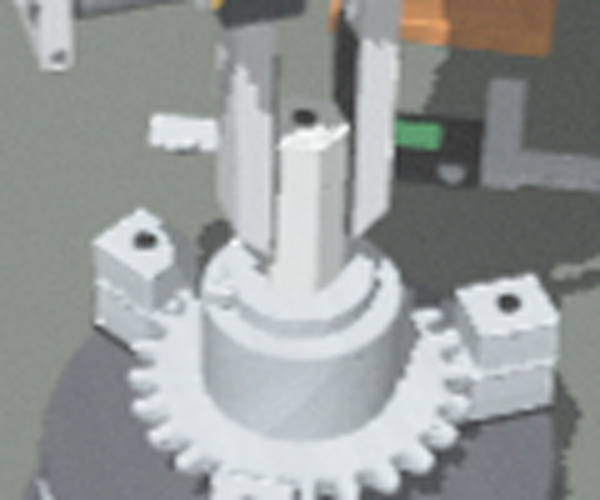

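The flange sits flush on the hub, with the nib over the keyway at crop (215,297). The hub load is about 17 N, so I'll add a little.

Emit:
carry_out:
  motion: "0 0 .003 0 0 0 0;0 0 0 0 0 0 0;0 0 0 0 0 0 0;0 0 0 0 0 0 0"

```text
time: 11.6
tool_pos: [0.5154, 0.2101, 0.1601]
ee_rot: [3.139, 0.001, 2.163]
wrist_force: [-7.1, -2.3, 15.9]
width: 0.0218
finger_force: 30.0
```

```bash
python3 -c "
from bench import robot
print(robot.close_job())"
```

```text
the job is handed in; nothing more can be done
None
```

The keyed gauge is fully home in the sprocket with its key in the keyway and the flange flush on the hub, still gripped and pressed down with about 19 N; I handed the job in at 11.6 s, and no verdict was shown.

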